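# Prop the spice chest's lid on its stay

### The job

Prop open the lid of the wooden spice chest: swing the lid right back until it leans there by itself, flip its steel stay all the way up, then take the lid again and bring it forward under control, without letting it drop, until the stay's crosspiece is caught hard in the corner of the catch at the lid's side and the stay alone carries the lid. Leave the pot, the sieve and the spoon where they are.

Things in the scene. Friction and masses are not known exactly. Their poses are not given: they have to be found in the camera images.
- chest: Open wooden spice chest, fixed to the shelf; 115 mm deep (its x), 200 mm wide (its y), 75 mm high to the rim. Origin: centre of its underside; its x axis points from its front to its hinged back, y to its left, z up. Shelf mat top is 3 mm above the work surface.
- hinge (a point): Middle of the lid's hinge axis, on the chest's back rim (57.5 mm behind the chest's centre, 75 mm above its underside). The axis lies along the chest's y; point axes as the chest's.
- lid (a joint): Lid angle, rad: 0 shut (level), 1.57 upright, 1.92 leaning back against its stop, where it rests by itself; a lid left below 1.57 falls shut unless propped. The lid (wood, 10 mm thick, about 0.22 kg, nearly free hinge) reaches 115 mm from the hinge. Properly propped, with the stay in the corner of the catch, it stands at about 1.13.
- bar (a point): Middle of the lid's lifting bar: a round steel rod 10 mm thick, parallel to the hinge, 151 mm from the hinge axis and 5 mm off the plane of the lid's underside (on the outer side), held 36 mm beyond the lid's free edge by an arm at each end; about 100 mm of it is free to grip. It turns with the lid.
- stay (a joint): Stay angle, rad: 0 folded, level along the chest's right side (-y) with its free end towards the chest's front; grows as the free end swings up and back; 1.57 upright, 1.80 at its stop. A stiff friction pivot (about 0.05 N m) keeps it where it is left, so the leaning lid must be drawn on against it by hand. About 1.43 when it sits in the corner of the catch.
- pivot (a point): Pivot of the stay, on the chest's right side: 30 mm in front of the hinge axis, 35 mm below it, 14 mm outside the side wall. Its axis is parallel to the hinge.
- crosspiece (a point): Grip point on the stay's crosspiece. The stay is a bent steel rod: a leg 125 mm long from the pivot ends in a round crosspiece, 10 mm thick, parallel to the hinge, that runs from 2 to 82 mm outside the chest's side wall; this point is on its axis 52 mm outside the wall. Its inner 26 mm go into the catch.
- catch (a point): Where the crosspiece's axis sits when caught: 100 mm from the hinge along the lid, 5 mm inside its underside, 14 mm outside the side wall. The catch: a plate on the lid's right edge, 26 mm wide, flush with the underside, 55 to 111 mm from the hinge, with a 14 mm deep lip across its outer end. As the lid comes forward the plate pushes the raised stay forward until the lip stops the crosspiece dead.
- pot_mid (a point): Bystander: black lidded ceramic pot, 116 mm across, 118 mm high, to the left of the chest; point at 55 mm height on its axis. Not to be disturbed.
- sieve_mid (a point): Bystander: small steel sieve lying mouth down, 80 mm across, 36 mm high, with a 110 mm handle, to the right of the chest; point at the centre of the bowl, half-way up. Not to be disturbed.
- spoon_mid (a point): Bystander: wooden spoon, 220 mm long, lying left of the pot; point near its middle. Not to be disturbed.

How it is judged:
On the way, in this order (a step that is already met when the one before it is completed fails the run):
1. the lid is swung right back (value of joint lid above 1.75 rad), for 0.2 s.
2. with the lid back, the stay is flipped all the way up (value of joint stay above 1.58 rad and value of joint lid above 1.6 rad), for 0.2 s.
At the end, for the whole second after the job is handed in: The lid stands still at 1.04 to 1.21 rad, carried by the stay alone, the stay at 1.35 to 1.51 rad with its crosspiece in the corner of the catch (value of joint lid between 1.04 and 1.21 rad and value of joint stay between 1.35 and 1.51 rad and horizontal distance between crosspiece and catch below 0.045 m and velocity of joint lid between -0.1 and 0.1 rad/s); the robot touches nothing.
It fails at once if the lid is dropped (falls forward faster than 2 rad/s) (velocity of joint lid below -2 rad/s).
It fails at once if a bystander is moved by more than 20 mm (distance of any of pot_mid, sieve_mid, spoon_mid from where it was at the start of the episode above 0.02 m).
It also fails if it takes over 69 s, if anything falls off the work surface, if the arm or the gripper's body presses on something with over 40 N, if the wrist force passes 120 N, or if a joint passes its speed limit or range.

### The arm

A 6-joint arm with a two-finger parallel gripper is mounted at the origin on the work surface. World frame = base frame: x ahead of the robot, y to its left, z up, the work surface at z = 0. Lengths are in m, angles in rad, forces in N, time in s.
With the tool pointing down it reaches from about 0.25 to 0.775 m from the base axis. Payload 4 kg.
Tool frame: the origin (TCP) lies between the finger pads; the fingertips stand 25 mm ahead of it and the grasp point (between the pads) lies 6 mm ahead of it (robot.tip_reach is the distance from the TCP to the fingertips, in m); z points along the fingers, y is the line along which they close (so a half turn about z gives the same grasp; the last joint's range is limited). The gripper opens to 94 mm and grips with 3 to 60 N. Pads are 16 mm wide; open, the fingers measure 119 mm over their backs; the gripper's body (75 mm by 177 mm) begins 78 mm behind the grasp point.
Start: joints at [1.053, 0.087, 1.371, -0, 1.684, -0.103], TCP at [0.222, 0.503, 0.231] pointing down, gripper open.
Joint ranges: [-3.1, 3.1], [-0.76, 2.03], [0.27, 2.55], [-1.08, 4.22], [0.17, 2.65], [-2.57, 2.57]. Speed limits (rad/s): [2.79, 2.79, 3.14, 3.14, 3.14, 3.14].

### API

Orientations are given as [roll, pitch, yaw] about the fixed x, y, z axes, in that order (R = Rz(yaw) Ry(pitch) Rx(roll)).
In Python, from bench import sensors, snapshot, camera_info, ticket, robot gives the robot as it stands.
- The arm moves only by the tool arm_command, never from a script. Its argument "plan" is a list of rows, each an object with "grip": the closure, from -1 (fully open) to 1 (shut); "slide": the shift along the tool's x, y, z normalised to -1 to 1, where 1 is 500 mm, a list of three; "spin": the turn about the tool's z normalised to -1 to 1, where 1 is 5 degrees. A call has 1 to 10 rows; each row shifts and turns the commanded pose from where the row before left it, along the tool's axes as they then stand; what a row does not reach is not made up. A row lasts 1/8 s, in which the tool goes at most 62.5 mm and 10.7 degrees, less where a joint would pass 70% of its speed; a pose out of reach is approached as far as the arm can. A call with a number of a shift or a turn outside -1 to 1 is refused whole. A call with a gripper value outside its range is refused whole. The fingers move at their own pace and stop on an object; the grip force is fixed at half the most. Time passes only in rows, so rows that do not move let the fingers close. It gives the time, the measured TCP pose, the force, the opening and the grip force at its end, in the units of the state.
- sensors.get_obs(): the state, without advancing time (a new reading comes with each control period).
- snapshot(name): name is "side" or "top" or "wrist"; returns the picture (420x560x3 uint8, red, green, blue); there is no depth.
- camera_info(name): a dict with "fx", "fy", "cx", "cy" (pixels), "k1" (the pictures are not rectified: a ray, as slopes to the right and down, at radius r is drawn at 1 + k1 r^2 times it, then the intrinsics apply), "position" and "rotation" of the camera in the world. Camera axes: x right, y up, looking along -z (the intrinsics and any distortion apply to the point x, -y, -z); pixel columns grow to the right and rows downward; lengths in m; the calibration is good to about 2 mm. A picture is of the moment at which its call begins: read the wrist's pose just before it. camera_info takes no time and is no camera call; for the wrist camera it gives the pose at the moment of the call.
- ticket.close_job(): hands the job in; it is judged then, once.
The state is a dict: "time": time; "joint_positions": joint angles; "qvel": joint speeds; "joint_torque": joint torques, N m; "tool_pos": TCP position; "ee_rot": TCP orientation; "wrist_force": force on the tool from outside, world axes, zero at the start; "wrist_torque": the same for the moment, N m; "width": finger opening in m; "finger_force": force on a finger pad.
Only numpy, scipy, OpenCV 4.12 (cv2) and the standard library are available. Lean on these libraries where they do the work, as an engineer would, in place of code of your own. Each camera call takes 0.05 s, during which the arm holds its last target. There are 200 camera calls.

## Working session

There is one attempt and no reset: what is moved stays moved. The work goes in short steps, Python scripts to look and compute and a tool call to move; the robot and the scene stay as the last step left them, time stands still between calls to the robot, and variables do not carry over. Pictures are saved under pics/ and viewed, at most 10 in all, crops included, and the job is handed in when it is done.

Besides the shell and the picture viewer there is one more tool, called after "Emit:" as a command line: name --argument value ..., lists and objects as JSON in quotes. arm_command: Moves the arm, as the interface text tells. Scaled input: -1 to 1 covers 500 mm each way for a shift and 5 degrees each way for a turn. Its arguments: {"type":"object","properties":{"plan":{"type":"array","items":{"type":"object","properties":{"grip":{"type":"number"},"slide":{"type":"array","items":{"type":"number"}},"spin":{"type":"number"}}}}},"required":["plan"]}

```bash
mkdir -p pics; python3 - <<'E'
from bench import sensors,snapshot,camera_info
import cv2
for n in("side","top"):
    cv2.imwrite(f"pics/{n}0.png",snapshot(n)[:,:,::-1]); print(n,camera_info(n))
o=sensors.get_obs();print(o)
E
```

```text
side {'fx': 425.1262565748059, 'fy': 425.1262565748059, 'cx': 278.2512841699955, 'cy': 217.25045155449294, 'k1': -0.07873027196493027, 'position': array([ 0.01396601, -0.68883454,  0.88027852]), 'rotation': array([ 0.87502582, -0.0057498 , -0.66061807])}
top {'fx': 379.01271661676327, 'fy': 379.01271661676327, 'cx': 276.8341382853791, 'cy': 216.1034367029015, 'k1': -0.09702325372441035, 'position': array([0.47989378, 0.07552424, 0.97444447]), 'rotation': array([ 0.12015689, -0.03047741, -1.59372697])}
{'time': 0.1, 'joint_positions': array([ 1.05287488e+00,  8.78520174e-02,  1.37209071e+00, -7.58433557e-07,
        1.68360546e+00, -1.03078059e-01]), 'qvel': array([ 0.00022379, -0.00148094, -0.00199065, -0.00213753, -0.00038583,
        0.0007986 ]), 'joint_torque': array([ 2.89737181e-03, -3.41251230e+01, -3.03303945e+01,  7.19937379e-02,
        3.03558866e-02, -8.14382929e-05]), 'tool_pos': array([0.22144648, 0.50296101, 0.22944337]), 'ee_rot': array([-3.13964742e+00, -2.00466542e-04,  2.72674899e+00]), 'wrist_force': array([0.20452564, 0.85929167, 0.07203687]), 'wrist_torque': array([ 0.00744213, -0.00183968, -0.02338514]), 'finger_force': 0.0, 'width': 0.09392509676587346}
```

View pics/side0.png

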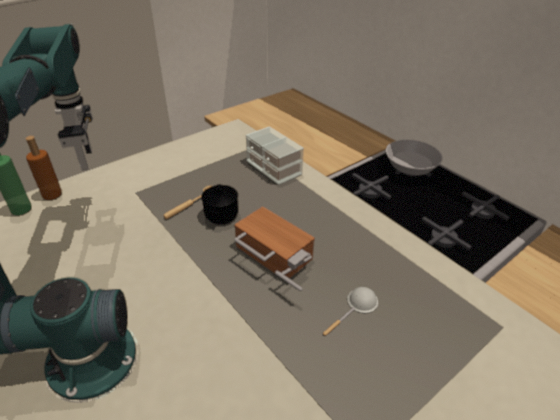

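View pics/top0.png

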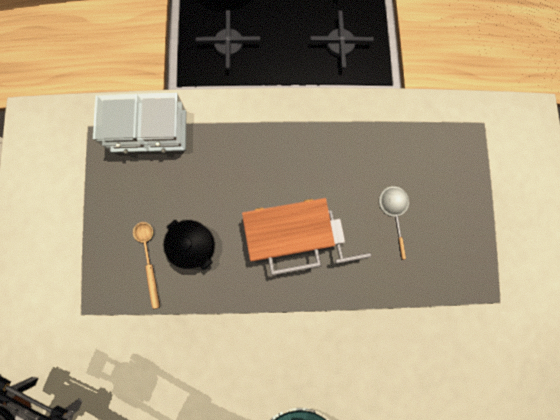

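```bash
python3 - <<'E'
import cv2
a=cv2.imread("pics/top0.png")[190:285,230:380]; b=cv2.imread("pics/side0.png")[200:300,220:330]
cv2.imwrite("pics/c1.png",cv2.resize(a,None,fx=5,fy=5,interpolation=cv2.INTER_CUBIC))
E
```

```text
(no output)
```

View pics/c1.png

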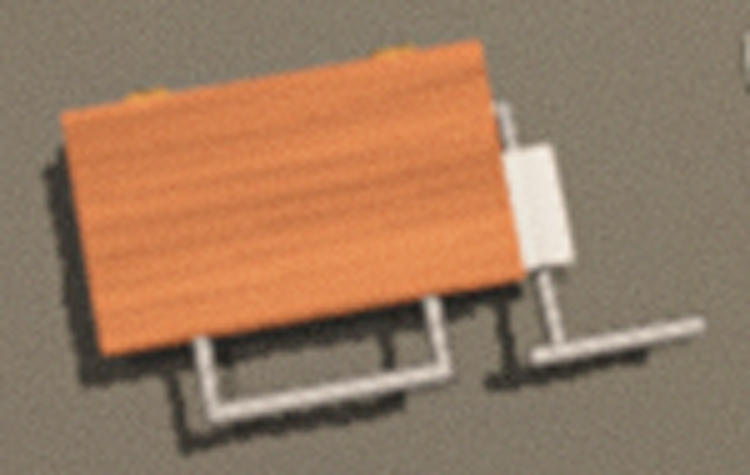

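The top view shows the lid corners at (242,213), (326,198), (335,246) and (251,261). The bar runs (273,273)–(319,264) and the crosspiece (337,261)–(370,255). The chest is yawed slightly CCW.

```bash
cat > h.py <<'E'
import numpy as np
from scipy.spatial.transform import Rotation as Ro
from scipy.optimize import least_squares
from bench import sensors,snapshot,camera_info
def project(P,c):
    q=(np.atleast_2d(P)-c['position'])@Ro.from_euler('xyz',c['rotation']).as_matrix()
    s=np.c_[q[:,0]/-q[:,2],q[:,1]/q[:,2]]
    s=s*(1+c['k1']*(s**2).sum(1,keepdims=True))
    return s*[c['fx'],c['fy']]+[c['cx'],c['cy']]
def world(P,p):  # chest -> world, p=(x,y,yaw)
    return np.atleast_2d(P)@Ro.from_euler('z',p[2]).as_matrix().T+[p[0],p[1],.003]
def bar(t): return np.array([.0575-.151*np.cos(t)+.005*np.sin(t),0,.075+.151*np.sin(t)+.005*np.cos(t)])
def cross(f,out=.06): return np.array([.0275-.125*np.cos(f),-.1-out,.04+.125*np.sin(f)])
def go(P,p):     # grasp point to chest-frame P: slide units
    o=sensors.get_obs(); R=Ro.from_euler('xyz',o['ee_rot']).as_matrix()
    d=world(P,p)[0]-o['tool_pos']-R[:,2]*.006
    yaw=o['ee_rot'][2]; e=np.degrees(yaw-np.pi/2-p[2])
    return (R.T@d)*2, e/5
E
python3 - <<'E'
from h import *
c=camera_info('top')
u=np.array([[242.4,213],[326.4,198.4],[334.8,246],[250.6,261],[272.6,272.6],[319.4,264.4],[336.8,261.2],[370.4,254.8]])
L=.1
def P(w): return np.array([[.0575,L,.085],[.0575,-L,.085],[-.0575,-L,.085],[-.0575,L,.085],[-.0935,w,.08],[-.0935,-w,.08],[-.0975,-.102,.04],[-.0975,-.182,.04]])
f=lambda x:(project(world(P(x[3]),x[:3]),c)-u).ravel()
r=least_squares(f,[.5,.05,.1,.06]);print(r.x,r.fun.reshape(-1,2).round(1))
p=r.x[:3];np.save('p',p)
d,e=go(bar(0)+[0,0,.15],p);print(d,e,world(bar(0),p),world(cross(0),p), camera_info('wrist')['position'])
print('side check hinge/bar px',project(world(np.array([bar(0),cross(0)]),p),camera_info('side')))
E
```

```text
[0.55500881 0.01743899 0.16395719 0.05577075] [[ 0.6 -0.1]
 [-0.6 -0.6]
 [ 0.8 -0.8]
 [ 1.2  0.2]
 [ 0.7  0.3]
 [ 0.6 -0.5]
 [-0.6  0.7]
 [-2.9  0.9]]
[-0.84537223 -0.72210258 -0.01787808] 11.367430808221753 [[0.46276273 0.00217758 0.083     ]] [[ 0.48493215 -0.15632957  0.043     ]] [0.14715891 0.5370504  0.38306574]
side check hinge/bar px [[250.61940558 249.04242139]
 [294.06219882 291.01502587]]
```

Emit:
arm_command --plan '[{"grip": -1,"slide": [-0.085,-0.071,0],"spin": 1},{"grip": -1,"slide": [-0.091,-0.064,0],"spin": 1},{"grip": -1,"slide": [-0.096,-0.055,0],"spin": 1},{"grip": -1,"slide": [-0.101,-0.047,0],"spin": 1},{"grip": -1,"slide": [-0.104,-0.038,0],"spin": 1},{"grip": -1,"slide": [-0.107,-0.029,0],"spin": 1},{"grip": -1,"slide": [-0.109,-0.019,0],"spin": 1},{"grip": -1,"slide": [-0.11,-0.01,0],"spin": 1},{"grip": -1,"slide": [-0.11,0,0],"spin": 1},{"grip": -1,"slide": [0,0,0],"spin": 1}]'

```text
time: 1.35
tool_pos: [0.4427, 0.0529, 0.2296]
ee_rot: [-3.14, 0.0, 1.845]
wrist_force: [0.0, 0.8, -0.5]
width: 0.094
finger_force: 0.0
```

```bash
python3 - <<'E'
from h import *
import cv2
p=np.load('p.npy')
print(go(bar(0)+[0,0,.15],p))
c=camera_info('wrist');a=snapshot('wrist');cv2.imwrite('pics/w1.png',a[:,:,::-1])
print(project(world([bar(0),bar(0)+[0,.055,0],bar(0)-[0,.055,0],cross(0,.002),cross(0,.082),[.0575,.1,.085],[.0575,-.1,.085],[-.0575,-.1,.085],[-.0575,.1,.085]],p),c).round())
E
```

```text
(array([-0.10861599,  0.01118717, -0.01887669]), np.float64(1.2616083687952637))
[[285. 257.]
 [291. 206.]
 [279. 304.]
 [272. 318.]
 [266. 369.]
 [453. 179.]
 [406. 352.]
 [307. 344.]
 [335. 165.]]
```

View pics/w1.png

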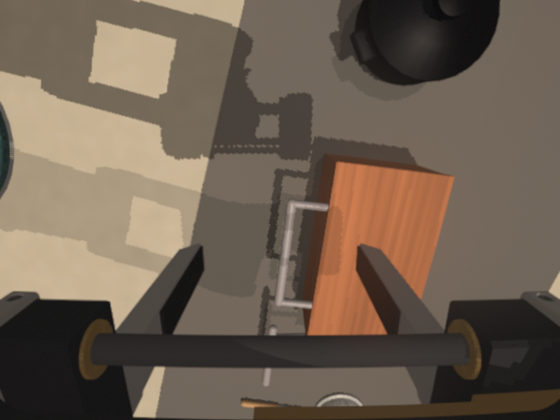

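The wrist view matches the bar (mid near (285,255)). The crosspiece (272,325)–(267,384) lies further out than predicted, so the stay is probably slightly raised. I'll fit its angle.

```bash
python3 - <<'E'
from h import *
p=np.load('p.npy');T,S,W=[camera_info(n) for n in('top','side','wrist')]
def r(x):
    P=world([cross(x[0],.002+x[1]),cross(x[0],.082+x[1])],p)
    return np.r_[(project(P,T)-[[336.8,261.2],[370.4,254.8]]).ravel(),(project(P,W)-[[272,326],[267,384]]).ravel(),(project(P[1:],S)-[[300,287]]).ravel()/2]
for s in (least_squares(r,[.1,0]),least_squares(lambda x:r([x[0],0]),[.1])): print(s.x,s.fun.round(1))
print(go(bar(0)+[0,0,.06],p), go(bar(0),p))
E
```

```text
[ 0.1800829  -0.00274915] [-0.1  0.  -1.7  0.1  1.2  2.9 -0.3 -2.2  0.3  0.9]
[0.15630159] [ 0.8  0.  -0.9  0.1  0.6  3.2 -0.8 -2.4  0.7  1.6]
(array([-0.11173622,  0.0116122 ,  0.16124929]), np.float64(1.265750370962083)) (array([-0.11179478,  0.01180029,  0.28124912]), np.float64(1.265750370962083))
```

Emit:
arm_command --plan '[{"grip": -0.2,"slide": [-0.055,0.005,0],"spin": 1},{"grip": -0.2,"slide": [-0.055,0.0,0],"spin": 0.25},{"grip": -0.2,"slide": [0,0,0.08],"spin": 0},{"grip": -0.2,"slide": [0,0,0.05],"spin": 0},{"grip": -0.2,"slide": [0,0,0],"spin": 0}]'

```text
time: 2.02
tool_pos: [0.4555, 0.0042, 0.1629]
ee_rot: [-3.136, -0.002, 1.747]
wrist_force: [-0.9, 0.0, 0.2]
width: 0.0563
finger_force: 0.0
```

```bash
python3 - <<'E'
from h import *
p=np.load('p.npy');print(go(bar(0),p))
E
```

```text
(array([-0.00688057,  0.01448532,  0.14776116]), np.float64(0.1358145729677646))
```

Emit:
arm_command --plan '[{"grip": 0.36,"slide": [-0.006,0.0145,0],"spin": 0.1},{"grip": 0.36,"slide": [0,0,0],"spin": 0},{"grip": 0.36,"slide": [0,0,0.06],"spin": 0},{"grip": 0.36,"slide": [0,0,0.05],"spin": 0},{"grip": 0.36,"slide": [0,0,0.038],"spin": 0},{"grip": 0.36,"slide": [0,0,0],"spin": 0},{"grip": 1,"slide": [0,0,0],"spin": 0},{"grip": 1,"slide": [0,0,0],"spin": 0},{"grip": 1,"slide": [0,0,0],"spin": 0},{"grip": 1,"slide": [0,0,0],"spin": 0}]'

```text
time: 3.28
tool_pos: [0.4621, 0.0012, 0.0927]
ee_rot: [-3.134, 0.001, 1.736]
wrist_force: [-10.2, -1.5, 8.6]
width: 0.0096
finger_force: 30.0
```

```bash
python3 - <<'E'
from h import *
p=np.load('p.npy');print(go(bar(0),p), sensors.get_obs()['wrist_force'])
for t in np.arange(0,1.95,.1): print(round(t,2),((bar(t+.1)-bar(t))[[0,2]]*2).round(4), ((bar(t)-bar(0))[[0,2]]).round(4))
E
```

```text
(array([0.00174217, 0.00182086, 0.00744768]), np.float64(0.01800811179543568)) [-10.17455385  -1.52943493   8.63364274]
0.0 [0.0025 0.0301] [0. 0.]
0.1 [0.0055 0.0297] [0.0013 0.015 ]
0.2 [0.0084 0.029 ] [0.004  0.0299]
0.3 [0.0113 0.028 ] [0.0082 0.0444]
0.4 [0.014  0.0267] [0.0139 0.0584]
0.5 [0.0166 0.0252] [0.0209 0.0718]
0.6 [0.0191 0.0234] [0.0292 0.0844]
0.7 [0.0213 0.0214] [0.0387 0.0961]
0.8 [0.0233 0.0192] [0.0494 0.1068]
0.9 [0.0251 0.0167] [0.0611 0.1164]
1.0 [0.0267 0.0142] [0.0736 0.1248]
1.1 [0.028  0.0114] [0.087  0.1318]
1.2 [0.029  0.0086] [0.1009 0.1375]
1.3 [0.0297 0.0056] [0.1154 0.1418]
1.4 [0.0301 0.0026] [0.1303 0.1447]
1.5 [ 0.0302 -0.0004] [0.1453 0.146 ]
1.6 [ 0.03   -0.0034] [0.1604 0.1458]
1.7 [ 0.0295 -0.0064] [0.1754 0.1441]
1.8 [ 0.0287 -0.0093] [0.1902 0.1409]
1.9 [ 0.0277 -0.0121] [0.2045 0.1363]
```

Emit:
arm_command --plan '[{"grip": 1,"slide": [0,0.0025,-0.03],"spin": 0},{"grip": 1,"slide": [0,0.0055,-0.03],"spin": 0},{"grip": 1,"slide": [0,0.0085,-0.029],"spin": 0},{"grip": 1,"slide": [0,0.0115,-0.028],"spin": 0},{"grip": 1,"slide": [0,0.014,-0.0265],"spin": 0},{"grip": 1,"slide": [0,0,0],"spin": 0}]'

```text
time: 4.03
tool_pos: [0.4816, 0.0043, 0.1648]
ee_rot: [-3.131, 0.001, 1.736]
wrist_force: [-13.0, -3.3, 6.5]
width: 0.0092
finger_force: 30.0
```

```bash
python3 - <<'E'
from h import *
p=np.load('p.npy');print(go(bar(0.5),p))
E
```

```text
(array([0.00199265, 0.00409401, 0.0079781 ]), np.float64(0.012031065274528192))
```

Emit:
arm_command --plan '[{"grip": 1,"slide": [0,0.0125,-0.0255],"spin": 0},{"grip": 1,"slide": [0,0.018,-0.0235],"spin": 0},{"grip": 1,"slide": [0,0.0213,-0.0215],"spin": 0},{"grip": 1,"slide": [0,0.0233,-0.019],"spin": 0},{"grip": 1,"slide": [0,0.025,-0.0167],"spin": 0},{"grip": 1,"slide": [0,0.0267,-0.014],"spin": 0},{"grip": 1,"slide": [0,0,0],"spin": 0}]'

```text
time: 4.9
tool_pos: [0.5489, 0.015, 0.2275]
ee_rot: [3.138, 0.003, 1.736]
wrist_force: [-4.3, -1.8, 9.6]
width: 0.0089
finger_force: 30.0
```

```bash
python3 - <<'E'
from h import *
p=np.load('p.npy');print(go(bar(1.1),p))
E
```

```text
(array([ 0.00291513, -0.00027792,  0.01333917]), np.float64(0.011114455812494109))
```

Emit:
arm_command --plan '[{"grip": 1,"slide": [0,0.028,-0.016],"spin": 0},{"grip": 1,"slide": [0,0.029,-0.011],"spin": 0},{"grip": 1,"slide": [0,0.0297,-0.0055],"spin": 0},{"grip": 1,"slide": [0,0.03,-0.0025],"spin": 0},{"grip": 1,"slide": [0,0.03,0.0005],"spin": 0},{"grip": 1,"slide": [0,0,0],"spin": 0}]'

```text
time: 5.65
tool_pos: [0.6218, 0.0268, 0.242]
ee_rot: [3.139, 0.003, 1.735]
wrist_force: [0.6, -3.4, 2.8]
width: 0.0093
finger_force: 30.0
```

```bash
python3 - <<'E'
from h import *
p=np.load('p.npy');print(go(bar(1.6),p))
E
```

```text
(array([ 0.00350913, -0.0011706 ,  0.01448048]), np.float64(0.006658591786024607))
```

Emit:
arm_command --plan '[{"grip": 1,"slide": [0,0.03,0.0034],"spin": 0},{"grip": 1,"slide": [0,0.0295,0.0064],"spin": 0},{"grip": 1,"slide": [0,0.024,0.0075],"spin": 0},{"grip": 1,"slide": [0,0,0],"spin": 0},{"grip": 1,"slide": [0,0,0],"spin": 0},{"grip": 1,"slide": [0,0,0],"spin": 0}]'

```text
time: 6.4
tool_pos: [0.6625, 0.0334, 0.232]
ee_rot: [3.14, 0.003, 1.735]
wrist_force: [0.8, -5.9, 0.4]
width: 0.009
finger_force: 30.0
```

```bash
python3 - <<'E'
from h import *
p=np.load('p.npy');print(go(bar(1.88),p))
E
```

```text
(array([ 0.00370419, -0.00098403,  0.01136537]), np.float64(0.0019738714812492513))
```

Emit:
arm_command --plan '[{"grip": 0.3,"slide": [0,0,0],"spin": 0},{"grip": 0.3,"slide": [0,0,0],"spin": 0},{"grip": 0.3,"slide": [0,0,-0.04],"spin": 0},{"grip": 0.3,"slide": [0,0,-0.08],"spin": 0},{"grip": 0.3,"slide": [0,-0.1,0],"spin": 0},{"grip": 0.3,"slide": [-0.08,-0.1,0],"spin": 0},{"grip": 0.3,"slide": [-0.12,-0.1,0],"spin": 0},{"grip": 0.3,"slide": [-0.12,-0.1,0],"spin": 0},{"grip": 0.3,"slide": [0,-0.1,0],"spin": 0},{"grip": 0.3,"slide": [0,0,0],"spin": 0}]'

```text
time: 7.65
tool_pos: [0.4563, -0.1362, 0.2923]
ee_rot: [3.141, -0.001, 1.734]
wrist_force: [-0.3, 0.1, -0.3]
width: 0.0327
finger_force: 0.0
```

```bash
python3 - <<'E'
from h import *
import cv2
p=np.load('p.npy');print(go(cross(.17),p))
c=camera_info('side');a=snapshot('side')[130:330,170:370];cv2.imwrite('pics/s1.png',cv2.resize(a[:,:,::-1],None,fx=3,fy=3,interpolation=cv2.INTER_CUBIC))
q=lambda P:((project(world(P,p),c)-[170,130])*3).round()
print(q([cross(.17,.002),cross(.17,.082)]),q([bar(1.92)+[0,.055,0],bar(1.92)-[0,.055,0]]))
E
```

```text
(array([-0.04933662,  0.05306435,  0.44441938]), np.float64(-0.007704094434266217))
[[324. 431.]
 [394. 479.]] [[353. 114.]
 [445. 160.]]
```

View pics/s1.png

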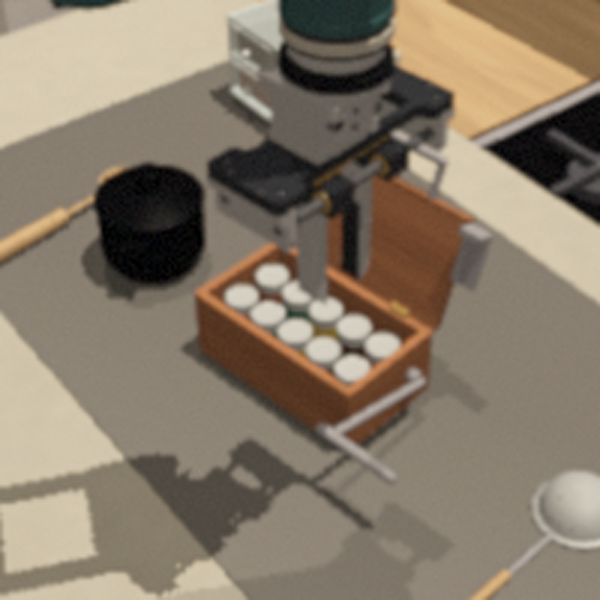

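The lid leans back by itself, and the crosspiece at crop (322,430)–(393,477) matches the prediction. Next I descend on it.

Emit:
arm_command --plan '[{"grip": 0.3,"slide": [-0.05,0.053,0.04],"spin": 0},{"grip": 0.3,"slide": [0,0,0.1],"spin": 0},{"grip": 0.3,"slide": [0,0,0.1],"spin": 0},{"grip": 0.3,"slide": [0,0,0.1],"spin": 0},{"grip": 0.3,"slide": [0,0,0.06],"spin": 0},{"grip": 0.3,"slide": [0,0,0.04],"spin": 0},{"grip": 0.3,"slide": [0,0,0],"spin": 0},{"grip": 1,"slide": [0,0,0],"spin": 0},{"grip": 1,"slide": [0,0,0],"spin": 0},{"grip": 1,"slide": [0,0,0],"spin": 0}]'

```text
time: 8.95
tool_pos: [0.4854, -0.1573, 0.072]
ee_rot: [-3.133, 0.001, 1.736]
wrist_force: [-9.1, -4.2, 1.9]
width: 0.009
finger_force: 30.0
```

```bash
python3 - <<'E'
from h import *
p=np.load('p.npy');print(go(cross(.17),p))
for t in np.arange(.17,1.75,.12): print(round(t,2),((cross(t+.12)-cross(t))[[0,2]]*2).round(4))
E
```

```text
(array([0.00201063, 0.00318924, 0.00366933]), np.float64(0.018898639760426626))
0.17 [0.0068 0.0292]
0.29 [0.0103 0.0282]
0.41 [0.0136 0.0267]
0.53 [0.0167 0.0249]
0.65 [0.0195 0.0227]
0.77 [0.0221 0.0202]
0.89 [0.0244 0.0174]
1.01 [0.0263 0.0144]
1.13 [0.0278 0.0111]
1.25 [0.029  0.0077]
1.37 [0.0297 0.0042]
1.49 [0.03   0.0006]
1.61 [ 0.0298 -0.003 ]
1.73 [ 0.0293 -0.0065]
```

Emit:
arm_command --plan '[{"grip": 1,"slide": [0,0.003,-0.029],"spin": 0},{"grip": 1,"slide": [0,0.0103,-0.0282],"spin": 0},{"grip": 1,"slide": [0,0.0136,-0.0267],"spin": 0},{"grip": 1,"slide": [0,0.0167,-0.025],"spin": 0},{"grip": 1,"slide": [0,0.0195,-0.0227],"spin": 0},{"grip": 1,"slide": [0,0.022,-0.0202],"spin": 0},{"grip": 1,"slide": [0,0,0],"spin": 0}]'

```text
time: 9.82
tool_pos: [0.532, -0.1499, 0.1517]
ee_rot: [3.138, 0.003, 1.737]
wrist_force: [-5.9, -0.5, 4.9]
width: 0.009
finger_force: 30.0
```

```bash
python3 - <<'E'
from h import *
p=np.load('p.npy');p[:2]-=.003*np.array([np.cos(p[2]),np.sin(p[2])]);np.save('p',p);print(go(cross(.89),p))
E
```

```text
(array([ 0.0027396 , -0.0084461 ,  0.01116014]), np.float64(0.02196062328013134))
```

Emit:
arm_command --plan '[{"grip": 1,"slide": [0,0.0245,-0.0174],"spin": 0},{"grip": 1,"slide": [0,0.0265,-0.014],"spin": 0},{"grip": 1,"slide": [0,0.028,-0.011],"spin": 0},{"grip": 1,"slide": [0,0.029,-0.0075],"spin": 0},{"grip": 1,"slide": [0,0.03,-0.004],"spin": 0},{"grip": 1,"slide": [0,0.03,0],"spin": 0},{"grip": 1,"slide": [0,0.02,0.002],"spin": 0},{"grip": 1,"slide": [0,0,0],"spin": 0},{"grip": 1,"slide": [0,0,0],"spin": 0}]'

```text
time: 10.95
tool_pos: [0.6252, -0.1348, 0.1763]
ee_rot: [3.136, 0.003, 1.736]
wrist_force: [2.1, -4.9, 4.8]
width: 0.0089
finger_force: 30.0
```

```bash
python3 - <<'E'
from h import *
p=np.load('p.npy')
for t in (1.6,1.7,1.75):print(go(cross(t),p))
E
```

```text
(array([ 0.00344077, -0.03268525,  0.0044664 ]), np.float64(0.01444105957295412))
(array([ 0.00341605, -0.00778644,  0.00659434]), np.float64(0.01444105957295412))
(array([0.00340696, 0.0045521 , 0.00858876]), np.float64(0.01444105957295412))
```

Emit:
arm_command --plan '[{"grip": 0.3,"slide": [0,0,0],"spin": 0},{"grip": 0.3,"slide": [0,0,0],"spin": 0},{"grip": 0.3,"slide": [0,0,-0.04],"spin": 0},{"grip": 0.3,"slide": [0,0,-0.1],"spin": 0},{"grip": 0.3,"slide": [0,0,-0.1],"spin": 0},{"grip": 0.3,"slide": [0,0,0],"spin": 0}]'

```text
time: 11.7
tool_pos: [0.6247, -0.1336, 0.2994]
ee_rot: [3.133, 0.003, 1.737]
wrist_force: [0.8, -0.6, 0.0]
width: 0.033
finger_force: 0.0
```

```bash
python3 - <<'E'
from h import *
import cv2
p=np.load('p.npy');print(go(bar(1.92),p))
c=camera_info('side');a=snapshot('side')[130:330,170:370];cv2.imwrite('pics/s2.png',cv2.resize(a[:,:,::-1],None,fx=3,fy=3,interpolation=cv2.INTER_CUBIC))
q=lambda P:((project(world(P,p),c)-[170,130])*3).round()
print(q([cross(1.73,.002),cross(1.73,.082)]),q([bar(1.92)+[0,.055,0],bar(1.92)-[0,.055,0]]))
E
```

```text
(array([0.32088503, 0.13286175, 0.15066341]), np.float64(0.02873033247796457))
[[433. 264.]
 [507. 305.]] [[351. 115.]
 [443. 162.]]
```

View pics/s2.png

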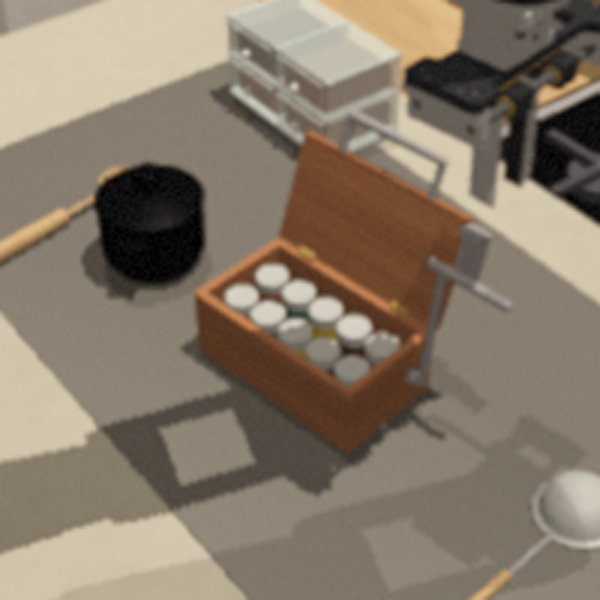

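The stay is up, with the crosspiece at crop (432,263)–(508,305) and the bar at (350,117)–(443,160), both as predicted. Going back to the bar.

Emit:
arm_command --plan '[{"grip": 0.3,"slide": [0.08,0.07,0],"spin": 0},{"grip": 0.3,"slide": [0.1,0.063,0],"spin": 0},{"grip": 0.3,"slide": [0.1,0,0],"spin": 0},{"grip": 0.3,"slide": [0.04,0,0],"spin": 0},{"grip": 0.3,"slide": [0,0,0],"spin": 0},{"grip": 0.3,"slide": [0,0,0],"spin": 0}]'

```text
time: 12.5
tool_pos: [0.6624, 0.0333, 0.2932]
ee_rot: [-3.141, 0.001, 1.735]
wrist_force: [0.5, 0.1, 0.5]
width: 0.0331
finger_force: 0.0
```

```bash
python3 - <<'E'
from h import *
p=np.load('p.npy')
print(go(bar(1.92),p))
E
```

```text
(array([0.00386477, 0.00475433, 0.13808412]), np.float64(-0.0011029488289823147))
```

Emit:
arm_command --plan '[{"grip": 0.3,"slide": [0,0.0047,0.05],"spin": 0},{"grip": 0.3,"slide": [0,0,0.05],"spin": 0},{"grip": 0.3,"slide": [0,0,0.036],"spin": 0},{"grip": 0.3,"slide": [0,0,0],"spin": 0},{"grip": 1,"slide": [0,0,0],"spin": 0},{"grip": 1,"slide": [0,0,0],"spin": 0},{"grip": 1,"slide": [0,0,0],"spin": 0}]'

```text
time: 13.38
tool_pos: [0.6654, 0.0353, 0.2272]
ee_rot: [3.139, 0.001, 1.736]
wrist_force: [0.3, -0.4, 1.9]
width: 0.009
finger_force: 30.0
```

```bash
python3 - <<'E'
from h import *
p=np.load('p.npy')
for t in(1.88,1.92):print(go(bar(t),p))
for t in np.arange(1.9,1.05,-.08): print(round(t,2),((bar(t-.08)-bar(t))[[0,2]]*2).round(4))
E
```

```text
(array([ 0.00085604, -0.01332872,  0.00172239]), np.float64(0.0181562342821154))
(array([ 0.00084037, -0.0020395 ,  0.0060375 ]), np.float64(0.0181562342821154))
1.9 [-0.0229  0.0077]
1.82 [-0.0235  0.0058]
1.74 [-0.0238  0.0039]
1.66 [-0.0241  0.002 ]
1.58 [-0.0242  0.0001]
1.5 [-0.0241 -0.0019]
1.42 [-0.0239 -0.0038]
1.34 [-0.0235 -0.0057]
1.26 [-0.023  -0.0075]
1.18 [-0.0223 -0.0094]
1.1 [-0.0215 -0.0111]
```

Emit:
arm_command --plan '[{"grip": 1,"slide": [0,-0.0229,-0.0077],"spin": 0},{"grip": 1,"slide": [0,-0.0235,-0.0058],"spin": 0},{"grip": 1,"slide": [0,-0.0238,-0.004],"spin": 0},{"grip": 1,"slide": [0,-0.024,-0.002],"spin": 0},{"grip": 1,"slide": [0,-0.024,0],"spin": 0},{"grip": 1,"slide": [0,-0.024,0.002],"spin": 0},{"grip": 1,"slide": [0,-0.024,0.004],"spin": 0},{"grip": 1,"slide": [0,-0.0235,0.0055],"spin": 0},{"grip": 1,"slide": [0,0,0],"spin": 0}]'

```text
time: 14.5
tool_pos: [0.5695, 0.0199, 0.2294]
ee_rot: [-3.139, -0.001, 1.736]
wrist_force: [-1.0, 3.2, 4.8]
width: 0.0088
finger_force: 30.0
```

```bash
python3 - <<'E'
from h import *
p=np.load('p.npy')
for t in(1.26,1.32):print(go(bar(t),p))
E
```

```text
(array([-0.000175  , -0.00314213,  0.0002479 ]), np.float64(0.019266512467755383))
(array([-0.00019859,  0.01441979, -0.00424365]), np.float64(0.019266512467755383))
```

Emit:
arm_command --plan '[{"grip": 1,"slide": [0,-0.014,0.005],"spin": 0},{"grip": 1,"slide": [0,-0.014,0.0055],"spin": 0},{"grip": 1,"slide": [0,0,0],"spin": 0}]'

```text
time: 14.88
tool_pos: [0.5563, 0.0178, 0.2245]
ee_rot: [-3.139, -0.001, 1.737]
wrist_force: [-3.2, 3.1, 6.0]
width: 0.0088
finger_force: 30.0
```

```bash
python3 - <<'E'
from h import *
import cv2
p=np.load('p.npy')
for t in(1.13,1.17):print(go(bar(t),p))
c=camera_info('side');a=snapshot('side')[150:300,230:380];cv2.imwrite('pics/s3.png',cv2.resize(a[:,:,::-1],None,fx=4,fy=4,interpolation=cv2.INTER_CUBIC))
q=lambda P:((project(world(P,p),c)-[230,150])*4).round()
for f in (1.43,1.5,1.6,1.7): print(f,q([cross(f,.002),cross(f,.082)]).tolist())
E
```

```text
(array([-0.00021319, -0.01348946,  0.00359941]), np.float64(0.021305584320410582))
(array([-0.00022743, -0.00231077, -0.00099445]), np.float64(0.021305584320410582))
1.43 [[301.0, 298.0], [400.0, 356.0]]
1.5 [[310.0, 291.0], [409.0, 348.0]]
1.6 [[322.0, 281.0], [421.0, 338.0]]
1.7 [[334.0, 274.0], [433.0, 329.0]]
```

View pics/s3.png

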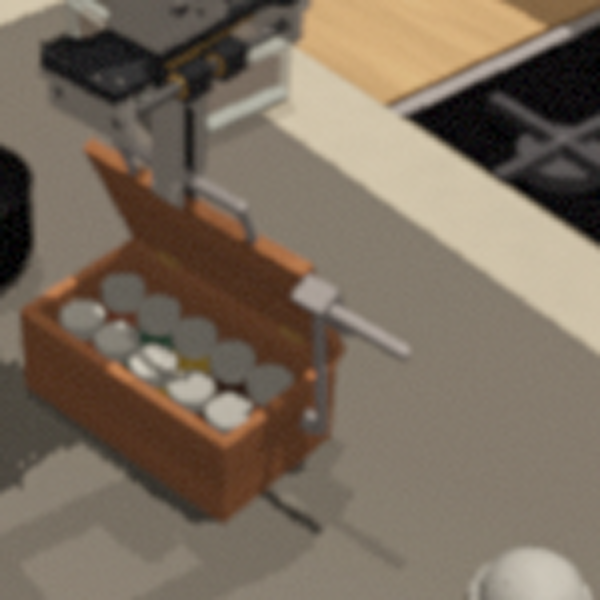

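The crosspiece is behind the catch lip, with its end at (407,351), so the stay is near 1.48. I'll draw the lid on slowly.

Emit:
arm_command --plan '[{"grip": 1,"slide": [0,-0.006,0.0024],"spin": 0},{"grip": 1,"slide": [0,0,0],"spin": 0}]'

```text
time: 15.18
tool_pos: [0.5538, 0.0174, 0.2235]
ee_rot: [-3.14, -0.001, 1.737]
wrist_force: [-1.4, 3.6, 7.1]
width: 0.0091
finger_force: 30.0
```

Emit:
arm_command --plan '[{"grip": 1,"slide": [0,-0.006,0.0026],"spin": 0},{"grip": 1,"slide": [0,0,0],"spin": 0}]'

```text
time: 15.42
tool_pos: [0.552, 0.0172, 0.2227]
ee_rot: [3.14, -0.002, 1.737]
wrist_force: [0.2, 3.8, 6.5]
width: 0.009
finger_force: 30.0
```

Emit:
arm_command --plan '[{"grip": 1,"slide": [0,-0.005,0.0025],"spin": 0},{"grip": 1,"slide": [0,0,0],"spin": 0}]'

```text
time: 15.68
tool_pos: [0.5507, 0.0171, 0.2222]
ee_rot: [3.136, -0.002, 1.737]
wrist_force: [1.6, 4.9, 7.7]
width: 0.009
finger_force: 30.0
```

Emit:
arm_command --plan '[{"grip": 1,"slide": [0,-0.008,0.0035],"spin": 0},{"grip": 1,"slide": [0,0,0],"spin": 0}]'

```text
time: 15.92
tool_pos: [0.5488, 0.0169, 0.2215]
ee_rot: [3.13, -0.002, 1.738]
wrist_force: [7.4, 6.5, 8.2]
width: 0.0089
finger_force: 30.0
```

Emit:
arm_command --plan '[{"grip": 1,"slide": [0,-0.008,0.0035],"spin": 0},{"grip": 1,"slide": [0,0,0],"spin": 0}]'

```text
time: 16.18
tool_pos: [0.5468, 0.0168, 0.2208]
ee_rot: [3.124, -0.002, 1.738]
wrist_force: [11.0, 8.4, 8.5]
width: 0.0089
finger_force: 30.0
```

```bash
python3 - <<'E'
from h import *
p=np.load('p.npy')
for t in(1.11,1.13,1.15):print(go(bar(t),p))
E
```

```text
(array([-0.00134374, -0.00018406, -0.00135637]), np.float64(0.03947424911927997))
(array([-0.00135899,  0.00538187, -0.00371022]), np.float64(0.03947424911927997))
(array([-0.00137457,  0.01099376, -0.00595229]), np.float64(0.03947424911927997))
```

Emit:
arm_command --plan '[{"grip": 1,"slide": [0,-0.008,0.0035],"spin": 0},{"grip": 1,"slide": [0,0,0],"spin": 0}]'

```text
time: 16.42
tool_pos: [0.545, 0.0166, 0.2201]
ee_rot: [3.118, -0.002, 1.739]
wrist_force: [15.5, 9.3, 8.7]
width: 0.0094
finger_force: 30.0
```

```bash
python3 - <<'E'
from h import *
import cv2
p=np.load('p.npy')
print(go(bar(1.13),p))
c=camera_info('side');a=snapshot('side')[150:300,230:380];cv2.imwrite('pics/s4.png',cv2.resize(a[:,:,::-1],None,fx=4,fy=4,interpolation=cv2.INTER_CUBIC))
E
```

```text
(array([-0.00166455,  0.00910152, -0.00490306]), np.float64(0.04467944134666271))
```

View pics/s4.png

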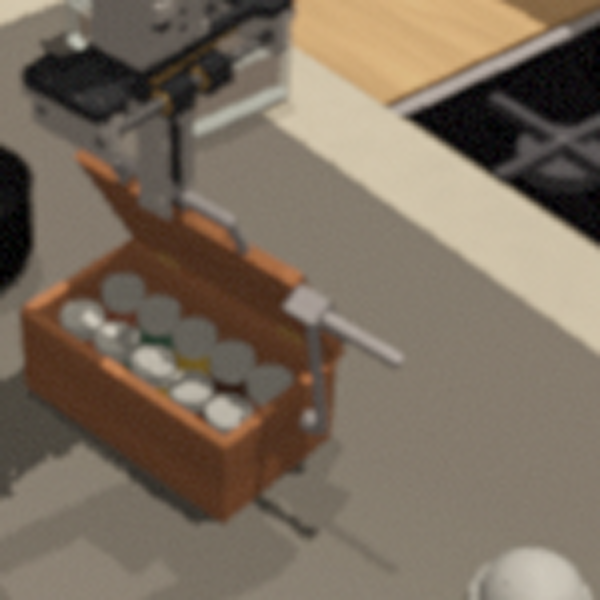

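The crosspiece end is at (401,360), so the stay is near 1.42, and the force is rising: it is caught. I'll ease the pull, release and withdraw.

Emit:
arm_command --plan '[{"grip": 1,"slide": [0,0.01,-0.004],"spin": 0},{"grip": 1,"slide": [0,0,0],"spin": 0},{"grip": 0.3,"slide": [0,0,0],"spin": 0},{"grip": 0.1,"slide": [0,0,0],"spin": 0},{"grip": 0.1,"slide": [0,0,0],"spin": 0},{"grip": 0.1,"slide": [0,0,-0.03],"spin": 0},{"grip": 0.1,"slide": [0,0,-0.06],"spin": 0},{"grip": 0.1,"slide": [0,0,-0.1],"spin": 0},{"grip": 0.1,"slide": [0,0,-0.05],"spin": 0},{"grip": 0.1,"slide": [0,0,0],"spin": 0}]'

```text
time: 17.73
tool_pos: [0.5426, 0.0144, 0.3403]
ee_rot: [3.137, 0.001, 1.736]
wrist_force: [0.0, -0.1, -0.7]
width: 0.0425
finger_force: 0.0
```

```bash
python3 - <<'E'
from h import *
import cv2
c=camera_info('side');a=snapshot('side')[150:300,230:380];cv2.imwrite('pics/s5.png',cv2.resize(a[:,:,::-1],None,fx=4,fy=4,interpolation=cv2.INTER_CUBIC))
p=np.load('p.npy')
q=lambda P:((project(world(P,p),c)-[230,150])*4).round().tolist()
for t in(1.06,1.13,1.19):print(t,q([bar(t)-[0,.055,0]]))
E
```

```text
1.06 [[225.0, 227.0]]
1.13 [[235.0, 215.0]]
1.19 [[244.0, 205.0]]
```

View pics/s5.png

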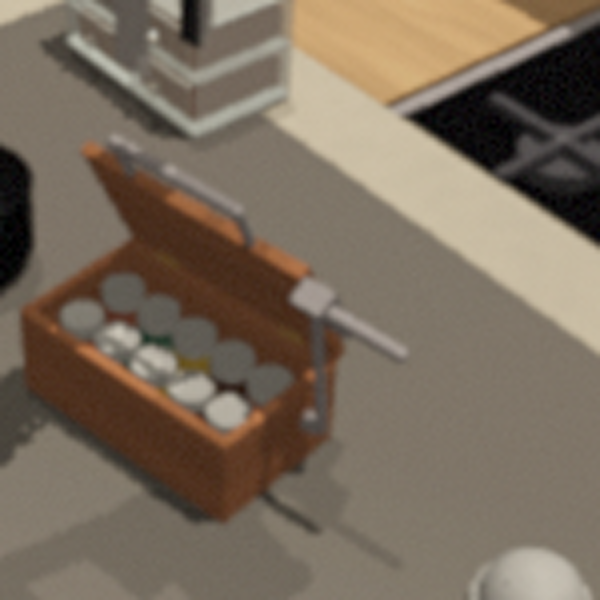

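Bar corner (243,208) puts the lid near 1.175, and stay end (405,354) puts the stay near 1.46. My back-off pulled the lid slightly out of the corner. I'll grip again, draw it in, and release without backing off.

```bash
python3 - <<'E'
from h import *
p=np.load('p.npy')
print(go(bar(1.17),p))
E
```

```text
(array([0.00168685, 0.0266678 , 0.22597761]), np.float64(0.013709213151495994))
```

Emit:
arm_command --plan '[{"grip": 0.3,"slide": [0,0.0265,0],"spin": 0},{"grip": 0.3,"slide": [0,0,0],"spin": 0},{"grip": 0.3,"slide": [0,0,0.1],"spin": 0},{"grip": 0.3,"slide": [0,0,0.07],"spin": 0},{"grip": 0.3,"slide": [0,0,0.05],"spin": 0},{"grip": 0.3,"slide": [0,0,0],"spin": 0},{"grip": 1,"slide": [0,0,0],"spin": 0},{"grip": 1,"slide": [0,0,0],"spin": 0},{"grip": 1,"slide": [0,0,0],"spin": 0}]'

```text
time: 18.9
tool_pos: [0.5557, 0.0168, 0.229]
ee_rot: [3.14, 0.001, 1.736]
wrist_force: [-0.9, -0.3, 1.9]
width: 0.0092
finger_force: 30.0
```

Emit:
arm_command --plan '[{"grip": 1,"slide": [0,-0.008,0.0035],"spin": 0},{"grip": 1,"slide": [0,-0.008,0.0035],"spin": 0},{"grip": 1,"slide": [0,0,0],"spin": 0}]'

```text
time: 19.27
tool_pos: [0.5501, 0.0163, 0.2269]
ee_rot: [3.131, 0.0, 1.737]
wrist_force: [4.8, 2.6, 4.3]
width: 0.0088
finger_force: 30.0
```

Emit:
arm_command --plan '[{"grip": 1,"slide": [0,-0.008,0.0035],"spin": 0},{"grip": 1,"slide": [0,-0.008,0.0035],"spin": 0},{"grip": 1,"slide": [0,0,0],"spin": 0}]'

```text
time: 19.65
tool_pos: [0.5463, 0.0159, 0.2255]
ee_rot: [3.119, 0.0, 1.738]
wrist_force: [13.0, 4.8, 5.5]
width: 0.0091
finger_force: 30.0
```

```bash
python3 - <<'E'
from h import *
p=np.load('p.npy')
print(go(bar(1.13),p))
E
```

```text
(array([0.00022874, 0.00638285, 0.00569428]), np.float64(0.03330608765854899))
```

Emit:
arm_command --plan '[{"grip": 1,"slide": [0,-0.005,0.002],"spin": 0},{"grip": 1,"slide": [0,0,0],"spin": 0},{"grip": 0.3,"slide": [0,0,0],"spin": 0},{"grip": 0.1,"slide": [0,0,0],"spin": 0},{"grip": 0.1,"slide": [0,0,0],"spin": 0},{"grip": 0.1,"slide": [0,0,-0.03],"spin": 0},{"grip": 0.1,"slide": [0,0,-0.06],"spin": 0},{"grip": 0.1,"slide": [0,0,-0.1],"spin": 0},{"grip": 0.1,"slide": [0,0,-0.05],"spin": 0},{"grip": 0.1,"slide": [0,0,0],"spin": 0}]'

```text
time: 20.9
tool_pos: [0.537, 0.0137, 0.3422]
ee_rot: [3.138, 0.001, 1.736]
wrist_force: [0.4, 0.3, 1.2]
width: 0.0423
finger_force: 0.0
```

```bash
python3 - <<'E'
from h import *
import cv2
c=camera_info('side');a=snapshot('side')[150:300,230:380];cv2.imwrite('pics/s6.png',cv2.resize(a[:,:,::-1],None,fx=4,fy=4,interpolation=cv2.INTER_CUBIC))
E
```

View pics/s6.png

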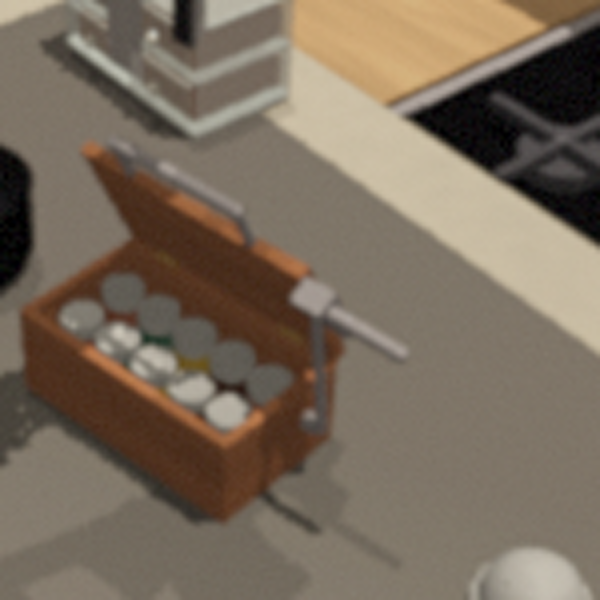

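The lid and stay settled to the same rest pose as before: bar corner (242,210), stay end (405,354). That repeatability says the crosspiece sits in the corner, and both angles are within the bands with the robot clear.

```bash
python3 -c "
from bench import ticket
print(ticket.close_job())"
```

```text
the job is handed in; nothing more can be done
None
```

I propped the lid on its stay and handed the job in with the gripper clear. By camera the lid stood near 1.165 rad and the stay near 1.45 rad, both inside the bands; no verdict came back, and the pot, sieve and spoon were never touched on purpose.

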